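# Clamp the converter module in the bench clamp

### The job

Gently push the rod of the bench clamp in until its jaw presses the converter module firmly and squarely against the far jaw. Then swing the cam lever over its dead centre, all the way to its stop, so that the rod is locked and the module stays gripped. Do not crush the module, do not force the lever, leave the other things on the bench where they are, and let go at the end.

Things in the scene. Friction and masses are not known exactly. Their poses are not given: they have to be found in the camera images.
- holder: Bench clamp, fixed: dark steel base 140 (x) x 290 (y) x 8 mm, y from -70 to 220 mm in its frame, and an aluminium guide block 60 x 50 mm, top 56 mm above the bench. Origin on the bench under the block's centre. The rod slides along +y to close; the jaws lie to +y of the block. The lever's pivot stands at x = -46, y = +10 mm.
- slide_jaw (a joint): How far the rod and its jaw have been pushed in, m: 0 is pulled fully out, growing as the jaw closes towards the far jaw (+y of the clamp), at most 0.062. The unlocked rod drags with about 4 N and stays where it is left. How far it goes before the module is gripped depends on where the far jaw is bolted (about 0.032 to 0.048).
- push_plate (a point): Centre of the aluminium push plate, the upright end piece of the rod on the side away from the jaws: 36 (clamp x) x 12 (clamp y) x 44 mm, from 15 to 59 mm above the bench. Push its outer (-y) face towards +y. It moves with the rod; at the end at least 30 mm stay free between it and the block.
- jaw_face (a point): A point on the face of the sliding jaw (50 wide, 15 thick, 10 to 44 mm above the bench), at the middle of its width, 18 mm above the bench. Moves with the rod.
- far_jaw_face (a point): A point at the middle of the face of the far jaw (50 wide, 20 thick, its top 42 mm above the bench), 18 mm above the bench. The far jaw is bolted firmly to the base, at a different place along its slot each time; it does not move. Its axes are the clamp's.
- module_center (a point): Centre of the module's aluminium base plate, 60 (x) x 70 (y, between the jaws) x 14 mm, loose on the clamp's base between the jaws, centre 15 mm above the bench, a little askew and 4 to 14 mm short of the far jaw, against which it squares itself when pushed. Parts on it reach 44 mm above the bench. About 0.25 kg. Over 30 N damages it.
- cam_lever (a joint): Black cam lever's angle about its upright pivot, rad: 0 open, 2.36 at its stop (rod locked). Anticlockwise from the clamp's +x it points to 2.356 + this angle: at 0 between -x and +y, at the stop to -y. It resists up to about 13 N at 65 mm from the pivot (hardest from 1.5 to 1.9), passes dead centre at 2.05, then snaps to the stop; let go earlier, it springs back.
- lever_pivot (a point): On the lever's pivot axis, half-way up the lever, 65 mm above the bench. Fixed.
- lever_tip (a point): Centre of the lever's round outer end (16 mm diameter), 80 mm from the pivot. The lever is 13 mm wide between hub and tip and lies level, from 57 to 73 mm above the bench, with only bench and base plate under its outer part. It can be pushed from beside with shut fingertips; over 35 N is forcing it.
- solder_spool: Bystander: metal solder spool, 54 mm diameter, 50 mm tall, upright beyond the push plate. Origin under its centre. Leave it.
- cell_pack: Bystander: block of six upright battery cells, 55 x 37 x 65 mm, beyond the far jaw. Origin under its centre. Leave it.
- tape_roll: Bystander: roll of tape, 84 mm diameter, 19 mm tall, lying on the +x side of the clamp. Origin under its centre. Leave it.
- screwdriver: Bystander: screwdriver 190 mm long lying on the +x side of the clamp. Leave it.
- wrench: Bystander: wrench 150 mm long lying on the robot's side of the clamp. Leave it.
Things that resemble listed ones, but are neither listed nor needed, are in the scene too. What is shaped like the part that bears module_center but red is not meant.

How it is judged:
On the way, in this order (a step that is already met when the one before it is completed fails the run):
1. with the lever still open, the sliding jaw presses the module (over 6 N) against the far jaw (over 3 N) (contact force between slide_jaw and module above 6 N and contact force between module and far_jaw above 3 N and value of joint cam_lever below 0.9 rad), for 0.2 s.
2. the lever is over centre and at its stop (value of joint cam_lever above 2.28 rad), for 0.2 s.
At the end, for the whole second after the job is handed in: The lever is at its stop (angle above 2.28 rad), the jaw faces are at most 72.5 mm apart, both jaws still press on the module (more than 0.3 N each), and the module stands flat and square to the clamp within 0.04 rad and is at rest (value of joint cam_lever above 2.28 rad and y of jaw_face in the frame of far_jaw_face above -0.0725 m and contact force between slide_jaw and module above 0.3 N and contact force between module and far_jaw above 0.3 N and angle between the y axis of module_center and the y axis of holder, either way round below 0.04 rad and angle between module_center's own z axis and vertical below 0.04 rad and linear speed of module below 0.01 m/s); the robot touches nothing.
It fails at once if the module is squeezed with more than 30 N (contact force between slide_jaw and module above 30 N).
It fails at once if the robot presses the lever with more than 35 N (contact force between the arm and cam_lever above 35 N).
It fails at once if a bystander is moved by more than 30 mm (distance of any of solder_spool, cell_pack, tape_roll, screwdriver, wrench from where it was at the start of the episode above 0.03 m).
It also fails if it takes over 64 s, if anything falls off the work surface, if the arm or the gripper's body presses on something with over 40 N, if the wrist force passes 120 N, or if a joint passes its speed limit or range.

### The arm

A 6-joint arm with a two-finger parallel gripper is mounted at the origin on the work surface. World frame = base frame: x ahead of the robot, y to its left, z up, the work surface at z = 0. Lengths are in m, angles in rad, forces in N, time in s.
With the tool pointing down it reaches from about 0.35 to 0.85 m from the base axis. Payload 8.1 kg.
Tool frame: the origin (TCP) lies midway between the tips of the shut fingers; the grasp point (between the pads) lies r.grip_point_offset behind it (r.grip_point_offset is the distance from the TCP to the grasp point, in m); z points along the fingers, y is the line along which they close (so a half turn about z gives the same grasp; the last joint's range is limited). The gripper opens to 93 mm and grips with 3 to 60 N. Pads are 15 mm wide; open, the fingers measure 128 mm over their backs; the gripper's body (75 mm by 188 mm) begins 65 mm behind the grasp point.
Start: joints at [-1.224, 0.13, 1.488, -0, 1.523, -0.085], TCP at [0.251, -0.545, 0.219] pointing down, gripper open.
Joint ranges: [-2.96, 2.96], [-0.89, 2.26], [0.02, 2.5], [-1.34, 4.48], [0, 2.73], [-2.66, 2.66]. Speed limits (rad/s): [2.39, 2.39, 2.79, 3.14, 3.14, 3.14].

### API

Orientations are given as a unit quaternion [x, y, z, w].
In Python, from rig import r, optics, workorder gives the robot as it stands. The module is installed in compiled form; this text tells all that it offers.
- The arm moves only by the tool drive_tool, never from a script. Its argument "commands" is a list of rows, each a list of 6 numbers: the shift along the world's x, y, z normalised to -1 to 1, where 1 is 600 mm, then the turn, a rotation vector about the world's x, y, z normalised to -1 to 1, where 1 is 45 degrees. In form: [[dx, dy, dz, rx, ry, rz], ...]. A call has exactly 5 rows; each row is the pose to reach, as a shift and turn from the pose commanded when the call began; what a row does not reach only later rows make up. A row lasts 1/12 s, in which the tool goes at most 41.7 mm and 7.16 degrees, less where a joint would pass 70% of its speed; a pose out of reach is approached as far as the arm can. A call with a number of a shift or a turn outside -1 to 1 is refused whole. A call with a gripper value outside its range is refused whole. "grip" is the finger opening in mm, from 0 to 93, set as the call begins (left out, the last holds). The fingers move at their own pace and stop on an object; "newtons" is the grip in N (left out, the last holds). Time passes only in rows, so rows that repeat a pose let the fingers close, or fill a call up. It gives the time, the measured TCP pose, the force, the opening and the grip force at its end, in the units of the state.
- r.get_state(): the state, without advancing time (a new reading comes with each control period).
- optics.capture(name): name is "side" or "top" or "wrist"; returns the picture (480x640x3 uint8, blue, green, red); there is no depth.
- optics.calibration(name): a dict with "K" (3x3 intrinsics, pixels), "xyz" and "attitude" of the camera in the world. Camera axes: x right, y up, looking along -z (the intrinsics and any distortion apply to the point x, -y, -z); pixel columns grow to the right and rows downward; lengths in m; the calibration is good to about 2 mm. A picture is of the moment at which its call begins: read the wrist's pose just before it. calibration takes no time and is no camera call; for the wrist camera it gives the pose at the moment of the call.
- workorder.sign_off(): hands the job in; it is judged then, once.
The state is a dict: "t": time; "q": joint angles; "qd": joint speeds; "joint_efforts": joint torques, N m; "tool_pos": TCP position; "eef_rot": TCP orientation; "ft_force": force on the tool from outside, world axes, zero at the start; "moment": the same for the moment, N m; "opening": opening from 0.0 (shut) to 1.0 (fully open); "grasp_force": force on a finger pad.
Only numpy, scipy, OpenCV 4.12 (cv2) and the standard library are available. Lean on these libraries where they do the work, as an engineer would, in place of code of your own. Each camera call takes 0.05 s, during which the arm holds its last target. There are 200 camera calls.

## Working session

There is one attempt and no reset: what is moved stays moved. The work goes in short steps, Python scripts to look and compute and a tool call to move; the robot and the scene stay as the last step left them, time stands still between calls to the robot, and variables do not carry over. Pictures are saved under pics/ and viewed, at most 10 in all, crops included, and the job is handed in when it is done.

Besides the shell and the picture viewer there is one more tool, called after ">>>" in YAML: its name, and indented under it one key for each argument. drive_tool: Moves the arm, as the interface text tells. Scaled input: -1 to 1 covers 600 mm each way for a shift and 45 degrees each way for a turn. Its arguments: {"type":"object","properties":{"commands":{"type":"array","items":{"type":"array","items":{"type":"number"}}},"grip":{"type":"number"},"newtons":{"type":"number"}},"required":["commands"]}

```bash
mkdir -p pics
cat > h.py <<'E'
import numpy as np,cv2
from scipy.spatial.transform import Rotation as R
from rig import r,optics,workorder
def pix2z(c,uv,z):
    K=np.array(c["K"]);u,v=uv
    d=np.linalg.inv(K)@[u,v,1]; d=np.array([d[0],-d[1],-d[2]])
    a=np.array(c["attitude"]); M=R.from_quat(a).as_matrix() if a.size==4 else a.reshape(3,3)
    d=M@d; o=np.array(c["xyz"]); return o+d*(z-o[2])/d[2]
def proj(c,p):
    a=np.array(c["attitude"]); M=R.from_quat(a).as_matrix() if a.size==4 else a.reshape(3,3)
    q=M.T@(np.array(p)-c["xyz"]); w=np.array(c["K"])@[q[0],-q[1],-q[2]]; return w[:2]/w[2]
E
python3 - <<'E'
from h import *
for n in("top","side"):
    c=optics.calibration(n);print(n,c)
    cv2.imwrite(f"pics/{n}0.png",optics.capture(n))
print(r.get_state())
E
```

```text
top {'K': array([[575.65008451,   0.        , 324.817637  ],
       [  0.        , 575.65008451, 235.68284041],
       [  0.        ,   0.        ,   1.        ]]), 'xyz': array([0.47439971, 0.07777014, 0.99058412]), 'attitude': array([-0.03852051,  0.03290448,  0.71619819, -0.69605575])}
side {'K': array([[607.01689734,   0.        , 313.00438889],
       [  0.        , 607.01689734, 238.84870072],
       [  0.        ,   0.        ,   1.        ]]), 'xyz': array([0.1092604 , 0.82622095, 0.69823302]), 'attitude': array([-0.11959039,  0.44779408,  0.85396587, -0.236476  ])}
{'t': 0.1, 'q': array([-1.22437837e+00,  1.31080970e-01,  1.48916923e+00,  4.71980481e-07,
        1.52300397e+00, -8.53882885e-02]), 'qd': array([ 0.00055077, -0.00287228, -0.00184355,  0.00113916, -0.00016647,
       -0.00020967]), 'joint_efforts': array([ 1.60028027e-03, -5.61341035e+01, -4.93095195e+01,  7.71209691e-02,
        2.91020708e-02, -5.45610908e-05]), 'tool_pos': array([ 0.25095854, -0.54442835,  0.21769577]), 'eef_rot': array([ 9.76782982e-01,  2.14229585e-01, -1.07885145e-04, -8.23724411e-04]), 'ft_force': array([0.07171109, 0.7535315 , 0.67781319]), 'moment': array([ 0.00019886,  0.03336907, -0.00033355]), 'grasp_force': 0.0, 'opening': 0.9970749034847716}
```

View pics/top0.png

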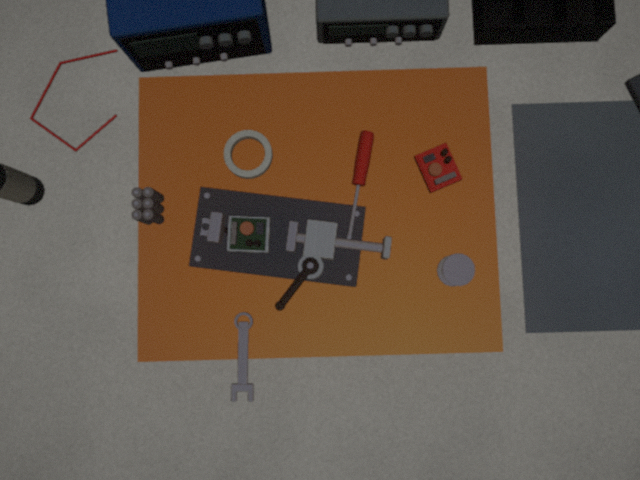

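View pics/side0.png

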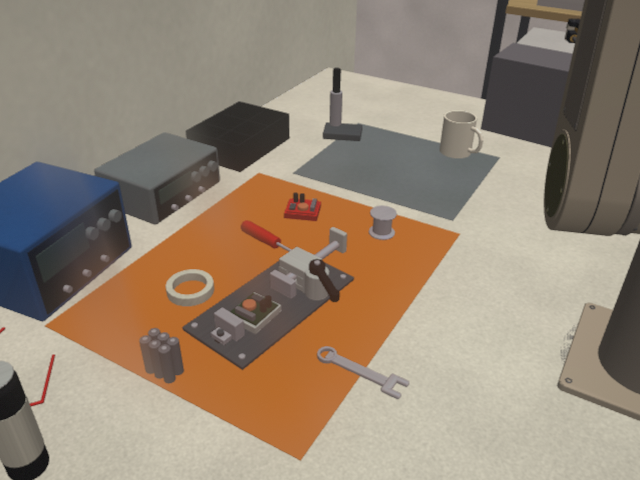

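The top picture shows the clamp with base corners near (202,187), (366,207), (356,287) and (189,266). The push plate is at (387,247), the pivot at (310,266), the lever tip at (280,306) and the spool at (456,270). The side picture agrees with this layout.

Run:
```python
from h import *
c=optics.calibration("top")
im=cv2.imread("pics/top0.png")
crop=im[170:320,180:400]
crop=cv2.convertScaleAbs(cv2.resize(crop,None,fx=3.6,fy=3.6,interpolation=cv2.INTER_CUBIC),alpha=1.5,beta=10)
cv2.imwrite("pics/crop.png",crop)
P=lambda u,v,z:pix2z(c,(u,v),z)
cor=np.array([P(202,187,.008),P(366,207,.008),P(356,287,.008),P(189,266,.008)])[:,:2]
loc=np.array([[70,220],[70,-70],[-70,-70],[-70,220]])/1000
ml=loc.mean(0);mc=cor.mean(0)
H=(loc-ml).T@(cor-mc);U,S,Vt=np.linalg.svd(H);Rm=Vt.T@U.T
t=mc-Rm@ml
print(cor.round(3),"holder",t,np.degrees(np.arctan2(Rm[1,0],Rm[0,0])),"res",(cor-(loc@Rm.T+t)).round(4))
for n,u,v,z in[("pivot",311,266,.073),("tip",280,306,.073),("plate",387,247,.059),("spool",456,270,.05)]:
    p=P(u,v,z)[:2];print(n,p.round(4),"clamp",((p-t)@Rm).round(4))
print("lever_pivot pred",Rm@[-.046,.01]+t)
```

```text
[[0.665 0.295]
 [0.622 0.012]
 [0.485 0.034]
 [0.529 0.318]] holder [0.56360651 0.09041151] -8.856795220159576 res [[-0.0015 -0.0023]
 [-0.0003  0.0014]
 [ 0.0013  0.0016]
 [ 0.0005 -0.0007]]
pivot [0.5196 0.1071] clamp [-0.046   0.0098]
tip [0.4577 0.1579] clamp [-0.115   0.0503]
plate [ 0.5476 -0.0164] clamp [ 0.0006 -0.108 ]
spool [ 0.5075 -0.1281] clamp [-0.0218 -0.2246]
lever_pivot pred [0.51969465 0.10737468]
```

View pics/crop.png

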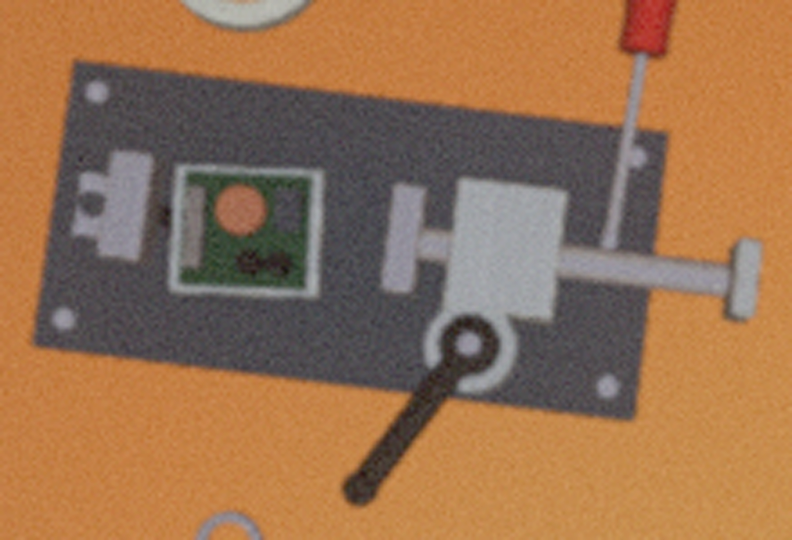

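The crop confirms the geometry: the pivot falls within 1 mm of its stated place and the lever measures 80 mm. Next I work out the gap and the waypoints.

Run:
```python
from h import *
c=optics.calibration("top"); t=np.array([.5636,.0904]);a=np.radians(-8.86)
Rm=np.array([[np.cos(a),-np.sin(a)],[np.sin(a),np.cos(a)]])
C=lambda u,v,z:((pix2z(c,(180+u/3.6,170+v/3.6),z)[:2]-t)@Rm).round(4)
print("jaw",C(388,238,.044),"far",C(150,207,.042),"plate outer",C(759,280,.059),"inner",C(733,278,.059),"tip",C(359,490,.073))
print("offs",r.grip_point_offset)
for n,p in[("pre",(0,-.15)),("levstart",(-.084,.073))]: print(n,(Rm@p+t).round(4))
```

```text
jaw [-0.0006  0.0554] far [1.000e-04 1.665e-01] plate outer [ 0.0002 -0.1143] inner [-0.0004 -0.1026] tip [-0.1153  0.0508]
offs 0.0188
pre [ 0.5405 -0.0578]
levstart [0.4918 0.1755]
```

>>> drive_tool:
  commands:
    - [0.483, 0.811, 0, 0, 0, 1]
    - [0.483, 0.811, 0, 0, 0, 1]
    - [0.483, 0.811, 0, 0, 0, 1]
    - [0.483, 0.811, 0, 0, 0, 1]
    - [0.483, 0.811, 0, 0, 0, 1]
  grip: 0
  newtons: 20

```text
t: 0.52
tool_pos: [0.358, -0.364, 0.2181]
eef_rot: [0.862, 0.507, -0.0, -0.0]
ft_force: [1.9, -0.6, 0.9]
opening: 0.692
grasp_force: 0.0
```

>>> drive_tool:
  commands:
    - [0.304, 0.51, 0, 0, 0, 0.44]
    - [0.304, 0.51, 0, 0, 0, 0.44]
    - [0.304, 0.51, 0, 0, 0, 0.44]
    - [0.304, 0.51, 0, 0, 0, 0.44]
    - [0.304, 0.51, 0, 0, 0, 0.44]

```text
t: 0.93
tool_pos: [0.4648, -0.1849, 0.2184]
eef_rot: [0.764, 0.645, -0.0, -0.0]
ft_force: [0.9, -0.2, -0.3]
opening: 0.335
grasp_force: 0.0
```

>>> drive_tool:
  commands:
    - [0, 0, 0, 0, 0, 0]
    - [0, 0, 0, 0, 0, 0]
    - [0, 0, 0, 0, 0, 0]
    - [0, 0, 0, 0, 0, 0]
    - [0, 0, 0, 0, 0, 0]

```text
t: 1.35
tool_pos: [0.4637, -0.1884, 0.2185]
eef_rot: [0.765, 0.644, -0.0, -0.0]
ft_force: [-0.1, -0.3, 0.3]
opening: 0.013
grasp_force: 0.0
```

>>> drive_tool:
  commands:
    - [0.128, 0.218, 0, 0, 0, 0.02]
    - [0.128, 0.218, 0, 0, 0, 0.02]
    - [0.128, 0.218, 0, 0, 0, 0.02]
    - [0.128, 0.218, 0, 0, 0, 0.02]
    - [0.128, 0.218, 0, 0, 0, 0.02]

```text
t: 1.77
tool_pos: [0.5427, -0.0534, 0.2185]
eef_rot: [0.759, 0.652, 0.001, -0.0]
ft_force: [0.7, -0.5, -0.9]
opening: 0.008
grasp_force: 0.0
```

>>> drive_tool:
  commands:
    - [0, 0, -0.06, 0, 0, 0]
    - [0, 0, -0.12, 0, 0, 0]
    - [0, 0, -0.18, 0, 0, 0]
    - [0, 0, -0.2, 0, 0, 0]
    - [0, 0, -0.2, 0, 0, 0]

```text
t: 2.18
tool_pos: [0.5377, -0.0569, 0.0945]
eef_rot: [0.76, 0.65, -0.003, -0.003]
ft_force: [-1.3, -0.6, -0.2]
opening: 0.009
grasp_force: 0.0
```

Run:
```python
from h import *
s=r.get_state();print(s["tool_pos"],s["ft_force"])
t=np.array([.5636,.0904]);a=np.radians(-8.86)
Rm=np.array([[np.cos(a),-np.sin(a)],[np.sin(a),np.cos(a)]])
print((s["tool_pos"][:2]-t)@Rm)
im=optics.capture("side")
cv2.imwrite("pics/s1.png",cv2.resize(im[180:400,170:460],None,fx=2.7,fy=2.7))
```

```text
[ 0.53769259 -0.05691437  0.09450383] [-1.33636117 -0.55733897 -0.2445298 ]
[-0.00290882 -0.14954684]
```

View pics/s1.png

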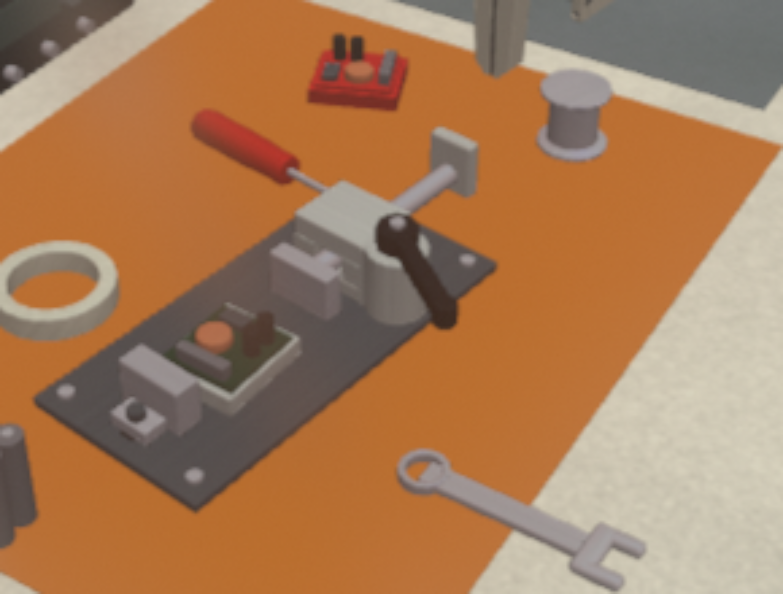

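The fingertips (497,60) hang behind the plate (455,160) and clear of the spool (573,110). I lower to plate height.

>>> drive_tool:
  commands:
    - [0.003, 0, -0.05, 0, 0, 0]
    - [0.003, 0, -0.1, 0, 0, 0]
    - [0.003, 0, -0.1, 0, 0, 0]
    - [0.003, 0, -0.1, 0, 0, 0]
    - [0.003, 0, -0.1, 0, 0, 0]

```text
t: 2.65
tool_pos: [0.5449, -0.0569, 0.0418]
eef_rot: [0.759, 0.651, 0.001, 0.001]
ft_force: [-0.1, 0.1, 0.3]
opening: 0.007
grasp_force: 0.0
```

>>> drive_tool:
  commands:
    - [0.002, 0.01, 0, 0, 0, 0]
    - [0.004, 0.02, 0, 0, 0, 0]
    - [0.005, 0.03, 0, 0, 0, 0]
    - [0.005, 0.03, 0, 0, 0, 0]
    - [0.005, 0.03, 0, 0, 0, 0]

```text
t: 3.07
tool_pos: [0.5463, -0.0375, 0.0391]
eef_rot: [0.759, 0.652, 0.0, 0.0]
ft_force: [-0.3, -0.0, 0.3]
opening: 0.002
grasp_force: 0.0
```

>>> drive_tool:
  commands:
    - [0.0005, 0.0033, 0, 0, 0, 0]
    - [0.001, 0.0066, 0, 0, 0, 0]
    - [0.0015, 0.01, 0, 0, 0, 0]
    - [0.002, 0.0132, 0, 0, 0, 0]
    - [0.0026, 0.0165, 0, 0, 0, 0]

```text
t: 3.48
tool_pos: [0.5473, -0.0287, 0.0385]
eef_rot: [0.759, 0.651, -0.001, 0.0]
ft_force: [-1.1, -3.4, 0.4]
opening: -0.0
grasp_force: 2.1
```

>>> drive_tool:
  commands:
    - [0.0005, 0.0033, 0, 0, 0, 0]
    - [0.001, 0.0066, 0, 0, 0, 0]
    - [0.0015, 0.01, 0, 0, 0, 0]
    - [0.002, 0.0132, 0, 0, 0, 0]
    - [0.0026, 0.0165, 0, 0, 0, 0]

```text
t: 3.9
tool_pos: [0.549, -0.0183, 0.0385]
eef_rot: [0.759, 0.651, -0.0, -0.0]
ft_force: [-1.7, -4.6, 0.7]
opening: 0.005
grasp_force: 2.1
```

>>> drive_tool:
  commands:
    - [0.0005, 0.0033, 0, 0, 0, 0]
    - [0.001, 0.0066, 0, 0, 0, 0]
    - [0.0015, 0.01, 0, 0, 0, 0]
    - [0.002, 0.0132, 0, 0, 0, 0]
    - [0.0026, 0.0165, 0, 0, 0, 0]

```text
t: 4.32
tool_pos: [0.5505, -0.0082, 0.0385]
eef_rot: [0.759, 0.651, -0.0, -0.0]
ft_force: [-2.6, -4.7, 1.1]
opening: 0.006
grasp_force: 2.1
```

>>> drive_tool:
  commands:
    - [0.0005, 0.0033, 0, 0, 0, 0]
    - [0.001, 0.0066, 0, 0, 0, 0]
    - [0.0015, 0.01, 0, 0, 0, 0]
    - [0.002, 0.0132, 0, 0, 0, 0]
    - [0.0026, 0.0165, 0, 0, 0, 0]

```text
t: 4.73
tool_pos: [0.552, 0.0016, 0.0385]
eef_rot: [0.759, 0.651, -0.0, -0.0]
ft_force: [-3.4, -4.1, 1.5]
opening: 0.005
grasp_force: 2.6
```

>>> drive_tool:
  commands:
    - [0.0002, 0.0013, 0, 0, 0, 0]
    - [0.0004, 0.0026, 0, 0, 0, 0]
    - [0.0006, 0.004, 0, 0, 0, 0]
    - [0.0008, 0.0053, 0, 0, 0, 0]
    - [0.001, 0.0066, 0, 0, 0, 0]

```text
t: 5.15
tool_pos: [0.5526, 0.0054, 0.0385]
eef_rot: [0.759, 0.651, -0.0, -0.0]
ft_force: [-3.9, -4.5, 0.6]
opening: 0.007
grasp_force: 2.5
```

>>> drive_tool:
  commands:
    - [0.0001, 0.0008, 0, 0, 0, 0]
    - [0.0002, 0.0016, 0, 0, 0, 0]
    - [0.0004, 0.0025, 0, 0, 0, 0]
    - [0.0005, 0.0033, 0, 0, 0, 0]
    - [0.0005, 0.0033, 0, 0, 0, 0]

```text
t: 5.57
tool_pos: [0.5529, 0.0075, 0.0385]
eef_rot: [0.759, 0.651, -0.0, -0.0]
ft_force: [-3.7, -4.1, 1.2]
opening: 0.009
grasp_force: 2.3
```

>>> drive_tool:
  commands:
    - [0.0001, 0.0008, 0, 0, 0, 0]
    - [0.0002, 0.0016, 0, 0, 0, 0]
    - [0.0004, 0.0025, 0, 0, 0, 0]
    - [0.0005, 0.0033, 0, 0, 0, 0]
    - [0.0005, 0.0033, 0, 0, 0, 0]

```text
t: 5.98
tool_pos: [0.5532, 0.0094, 0.0385]
eef_rot: [0.759, 0.651, -0.0, -0.0]
ft_force: [-3.6, -4.3, 0.4]
opening: 0.004
grasp_force: 2.3
```

>>> drive_tool:
  commands:
    - [0.0001, 0.0008, 0, 0, 0, 0]
    - [0.0002, 0.0016, 0, 0, 0, 0]
    - [0.0003, 0.0025, 0, 0, 0, 0]
    - [0.0004, 0.0033, 0, 0, 0, 0]
    - [0.0004, 0.0033, 0, 0, 0, 0]

```text
t: 6.4
tool_pos: [0.5535, 0.0114, 0.0386]
eef_rot: [0.759, 0.651, -0.0, -0.0]
ft_force: [-3.4, -4.5, 1.6]
opening: 0.006
grasp_force: 2.3
```

>>> drive_tool:
  commands:
    - [0.0001, 0.0008, 0, 0, 0, 0]
    - [0.0002, 0.0016, 0, 0, 0, 0]
    - [0.0003, 0.0025, 0, 0, 0, 0]
    - [0.0004, 0.0033, 0, 0, 0, 0]
    - [0.0004, 0.0033, 0, 0, 0, 0]

```text
t: 6.82
tool_pos: [0.5536, 0.0114, 0.0386]
eef_rot: [0.759, 0.651, -0.001, 0.001]
ft_force: [-5.5, -12.5, 1.9]
opening: 0.006
grasp_force: 6.8
```

>>> drive_tool:
  commands:
    - [0.0001, 0.0008, 0, 0, 0, 0]
    - [0.0002, 0.0016, 0, 0, 0, 0]
    - [0.0002, 0.0016, 0, 0, 0, 0]
    - [0.0002, 0.0016, 0, 0, 0, 0]
    - [0.0002, 0.0016, 0, 0, 0, 0]

```text
t: 7.23
tool_pos: [0.5535, 0.0115, 0.0386]
eef_rot: [0.759, 0.651, -0.002, 0.001]
ft_force: [-5.8, -17.8, 2.5]
opening: 0.006
grasp_force: 8.9
```

>>> drive_tool:
  commands:
    - [0, 0.0003, 0, 0, 0, 0]
    - [0, 0.0003, 0, 0, 0, 0]
    - [0, 0.0003, 0, 0, 0, 0]
    - [0, 0.0003, 0, 0, 0, 0]
    - [0, 0.0003, 0, 0, 0, 0]

```text
t: 7.65
tool_pos: [0.5535, 0.0115, 0.0386]
eef_rot: [0.759, 0.651, -0.002, 0.001]
ft_force: [-7.0, -18.8, 2.7]
opening: 0.003
grasp_force: 9.3
```

>>> drive_tool:
  commands:
    - [-0.001, -0.01, 0, 0, 0, 0]
    - [-0.003, -0.03, 0, 0, 0, 0]
    - [-0.005, -0.05, 0, 0, 0, 0]
    - [-0.005, -0.05, 0, 0, 0, 0]
    - [-0.005, -0.05, 0, 0, 0, 0]

```text
t: 8.07
tool_pos: [0.5513, -0.0161, 0.0388]
eef_rot: [0.759, 0.651, 0.0, 0.0]
ft_force: [-0.4, 0.6, 0.3]
opening: 0.002
grasp_force: 0.0
```

>>> drive_tool:
  commands:
    - [0, 0, 0.06, 0, 0, 0]
    - [0, 0, 0.12, 0, 0, 0]
    - [0, 0, 0.17, 0, 0, 0]
    - [0, 0, 0.17, 0, 0, 0]
    - [0, 0, 0.17, 0, 0, 0]

```text
t: 8.48
tool_pos: [0.5532, -0.0153, 0.1435]
eef_rot: [0.759, 0.651, 0.002, 0.002]
ft_force: [-1.0, -0.2, 0.1]
opening: 0.006
grasp_force: 0.0
```

Run:
```python
from h import *
print(r.get_state()["tool_pos"])
im=optics.capture("side")
cv2.imwrite("pics/s2.png",cv2.resize(im[180:400,170:460],None,fx=2.7,fy=2.7))
```

```text
[ 0.55315147 -0.01527469  0.14353252]
```

View pics/s2.png

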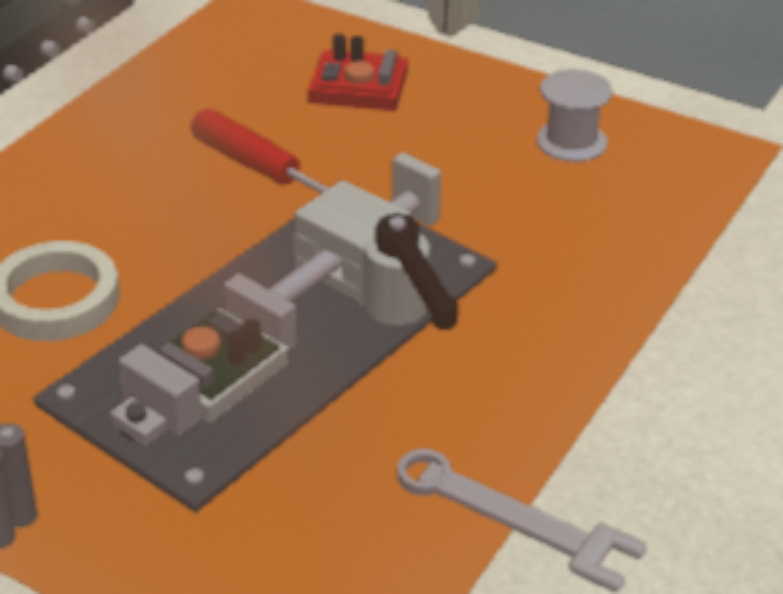

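The module now sits squarely between both jaws: the sliding jaw is at (260,310) and the far jaw at (160,385). The lever is still open. I move on to the lever.

>>> drive_tool:
  commands:
    - [-0.109, 0.311, 0, 0, 0, -0.667]
    - [-0.109, 0.311, 0, 0, 0, -0.667]
    - [-0.109, 0.311, 0, 0, 0, -0.667]
    - [-0.109, 0.311, 0, 0, 0, -0.667]
    - [-0.109, 0.311, 0, 0, 0, -0.667]

```text
t: 8.95
tool_pos: [0.4847, 0.1691, 0.1385]
eef_rot: [0.903, 0.429, -0.002, -0.0]
ft_force: [0.6, 0.7, 0.3]
opening: 0.003
grasp_force: 0.0
```

>>> drive_tool:
  commands:
    - [0, 0, 0, 0, 0, 0]
    - [0, 0, 0, 0, 0, 0]
    - [0, 0, 0, 0, 0, 0]
    - [0, 0, 0, 0, 0, 0]
    - [0, 0, 0, 0, 0, 0]

```text
t: 9.37
tool_pos: [0.4869, 0.1669, 0.1401]
eef_rot: [0.902, 0.432, -0.0, 0.0]
ft_force: [-0.4, 0.2, 0.0]
opening: 0.007
grasp_force: 0.0
```

```bash
cat > lev.py <<'E'
from h import *
import sys
t=np.array([.5636,.0904]);a=np.radians(-8.86)
Rm=np.array([[np.cos(a),-np.sin(a)],[np.sin(a),np.cos(a)]])
def tgt(L,off,rad=.065):
    L=np.radians(L);p=np.array([-.046,.010])+rad*np.array([np.cos(L),np.sin(L)])+off*np.array([np.sin(L),-np.cos(L)])
    return Rm@p+t
def now():
    s=r.get_state();q=s["eef_rot"];yaw=2*np.degrees(np.arctan2(q[1],q[0]))
    L=yaw-81.14+180
    p=(s["tool_pos"][:2]-t)@Rm-[-.046,.010]
    print("tcp",s["tool_pos"].round(4),"tool L",L.round(2),"polar",np.hypot(*p).round(4),(np.degrees(np.arctan2(p[1],p[0]))%360).round(1),"f",s["ft_force"].round(1))
    return s["tool_pos"],L
E
python3 - <<'E'
from lev import *
p,L=now();print("to start",((tgt(150,.03)-p[:2])/.6).round(4),(150-L)/45)
E
```

```text
tcp [0.4869 0.1669 0.1401] tool L 150.02 polar 0.068 127.7 f [-0.4  0.2  0. ]
to start [0.0017 0.0077] -0.0004361949598944648
```

>>> drive_tool:
  commands:
    - [0.002, 0.008, -0.05, 0, 0, 0]
    - [0.002, 0.008, -0.1, 0, 0, 0]
    - [0.002, 0.008, -0.158, 0, 0, 0]
    - [0.002, 0.008, -0.158, 0, 0, 0]
    - [0.002, 0.008, -0.158, 0, 0, 0]

```text
t: 9.78
tool_pos: [0.486, 0.1715, 0.0441]
eef_rot: [0.902, 0.432, -0.003, -0.001]
ft_force: [0.5, 0.5, -0.1]
opening: 0.007
grasp_force: 0.0
```

Run:
```python
from lev import *
p,L=now()
print("close",((tgt(150,.013)-p[:2])/.6).round(4))
Ls=np.arange(150,280,4.); 
for i in range(0,len(Ls)-5,5):
    b=tgt(Ls[i],.013)
    print(Ls[i],[[*((tgt(l,.013)-b)/.6).round(4).tolist(),0,0,0,round((l-Ls[i])/45,3)] for l in Ls[i+1:i+6]])
```

```text
tcp [0.486  0.1715 0.0441] tool L 150.01 polar 0.0724 126.5 f [ 0.5  0.5 -0.1]
close [-0.0147 -0.022 ]
150.0 [[-0.0057, -0.0051, 0, 0, 0, np.float64(0.089)], [-0.0111, -0.0107, 0, 0, 0, np.float64(0.178)], [-0.0161, -0.0166, 0, 0, 0, np.float64(0.267)], [-0.0206, -0.0228, 0, 0, 0, np.float64(0.356)], [-0.0248, -0.0293, 0, 0, 0, np.float64(0.444)]]
170.0 [[-0.0036, -0.0068, 0, 0, 0, np.float64(0.089)], [-0.0068, -0.0138, 0, 0, 0, np.float64(0.178)], [-0.0095, -0.0211, 0, 0, 0, np.float64(0.267)], [-0.0116, -0.0285, 0, 0, 0, np.float64(0.356)], [-0.0132, -0.036, 0, 0, 0, np.float64(0.444)]]
190.0 [[-0.0011, -0.0076, 0, 0, 0, np.float64(0.089)], [-0.0017, -0.0153, 0, 0, 0, np.float64(0.178)], [-0.0017, -0.023, 0, 0, 0, np.float64(0.267)], [-0.0012, -0.0307, 0, 0, 0, np.float64(0.356)], [-0.0001, -0.0384, 0, 0, 0, np.float64(0.444)]]
210.0 [[0.0016, -0.0075, 0, 0, 0, np.float64(0.089)], [0.0037, -0.015, 0, 0, 0, np.float64(0.178)], [0.0063, -0.0222, 0, 0, 0, np.float64(0.267)], [0.0094, -0.0293, 0, 0, 0, np.float64(0.356)], [0.013, -0.0361, 0, 0, 0, np.float64(0.444)]]
230.0 [[0.0041, -0.0066, 0, 0, 0, np.float64(0.089)], [0.0086, -0.0128, 0, 0, 0, np.float64(0.178)], [0.0135, -0.0187, 0, 0, 0, np.float64(0.267)], [0.0189, -0.0243, 0, 0, 0, np.float64(0.356)], [0.0246, -0.0295, 0, 0, 0, np.float64(0.444)]]
250.0 [[0.0061, -0.0048, 0, 0, 0, np.float64(0.089)], [0.0124, -0.0091, 0, 0, 0, np.float64(0.178)], [0.0191, -0.013, 0, 0, 0, np.float64(0.267)], [0.026, -0.0164, 0, 0, 0, np.float64(0.356)], [0.0332, -0.0193, 0, 0, 0, np.float64(0.444)]]
```

>>> drive_tool:
  commands:
    - [-0.004, -0.006, 0, 0, 0, 0]
    - [-0.008, -0.012, 0, 0, 0, 0]
    - [-0.012, -0.018, 0, 0, 0, 0]
    - [-0.0147, -0.022, 0, 0, 0, 0]
    - [-0.0147, -0.022, 0, 0, 0, 0]

```text
t: 10.2
tool_pos: [0.4799, 0.1596, 0.0474]
eef_rot: [0.902, 0.432, 0.001, 0.0]
ft_force: [0.4, 0.9, 0.1]
opening: 0.0
grasp_force: 0.2
```

>>> drive_tool:
  commands:
    - [-0.0057, -0.0051, 0, 0, 0, 0.089]
    - [-0.0111, -0.0107, 0, 0, 0, 0.178]
    - [-0.0161, -0.0166, 0, 0, 0, 0.267]
    - [-0.0206, -0.0228, 0, 0, 0, 0.356]
    - [-0.0248, -0.0293, 0, 0, 0, 0.444]

```text
t: 10.62
tool_pos: [0.4651, 0.1425, 0.047]
eef_rot: [0.812, 0.584, 0.001, 0.0]
ft_force: [1.8, 3.0, 0.4]
opening: 0.007
grasp_force: 1.1
```

Run:
```python
from lev import *
p,L=now();print(((tgt(170,.013)-p[:2])/.6).round(4))
```

```text
tcp [0.4651 0.1425 0.047 ] tool L 170.29 polar 0.0649 156.1 f [1.8 3.  0.4]
[-0.0046 -0.0031]
```

>>> drive_tool:
  commands:
    - [-0.004, -0.0075, 0, 0, 0, 0.089]
    - [-0.0075, -0.015, 0, 0, 0, 0.178]
    - [-0.0105, -0.0225, 0, 0, 0, 0.267]
    - [-0.013, -0.03, 0, 0, 0, 0.356]
    - [-0.0145, -0.0375, 0, 0, 0, 0.444]

```text
t: 11.03
tool_pos: [0.4561, 0.12, 0.0467]
eef_rot: [0.698, 0.716, 0.001, 0.0]
ft_force: [1.0, 3.7, 1.2]
opening: 0.007
grasp_force: 1.1
```

>>> drive_tool:
  commands:
    - [-0.0011, -0.0076, 0, 0, 0, 0.089]
    - [-0.0017, -0.0153, 0, 0, 0, 0.178]
    - [-0.0017, -0.023, 0, 0, 0, 0.267]
    - [-0.0012, -0.0307, 0, 0, 0, 0.356]
    - [-0.0001, -0.0384, 0, 0, 0, 0.444]

```text
t: 11.45
tool_pos: [0.4561, 0.0978, 0.0469]
eef_rot: [0.564, 0.826, 0.002, 0.0]
ft_force: [0.9, 7.8, 2.2]
opening: 0.001
grasp_force: 3.3
```

Run:
```python
from lev import *
p,L=now();print(((tgt(210,.013)-p[:2])/.6).round(4))
```

```text
tcp [0.4561 0.0978 0.0469] tool L 210.25 polar 0.0643 197.4 f [0.9 7.8 2.2]
[-0.0029 -0.003 ]
```

>>> drive_tool:
  commands:
    - [0.001, -0.0085, 0, 0, 0, 0.089]
    - [0.003, -0.0165, 0, 0, 0, 0.178]
    - [0.0055, -0.024, 0, 0, 0, 0.267]
    - [0.009, -0.031, 0, 0, 0, 0.356]
    - [0.0125, -0.038, 0, 0, 0, 0.444]

```text
t: 11.87
tool_pos: [0.463, 0.0754, 0.0467]
eef_rot: [0.412, 0.911, 0.001, -0.0]
ft_force: [-1.1, 6.5, 1.4]
opening: 0.004
grasp_force: 2.8
```

>>> drive_tool:
  commands:
    - [0.0041, -0.0066, 0, 0, 0, 0.089]
    - [0.0086, -0.0128, 0, 0, 0, 0.178]
    - [0.0135, -0.0187, 0, 0, 0, 0.267]
    - [0.0189, -0.0243, 0, 0, 0, 0.356]
    - [0.0246, -0.0295, 0, 0, 0, 0.444]

```text
t: 12.28
tool_pos: [0.4772, 0.0567, 0.0461]
eef_rot: [0.247, 0.969, 0.0, -0.001]
ft_force: [-1.5, 3.3, 1.3]
opening: 0.004
grasp_force: 1.4
```

Run:
```python
from lev import *
p,L=now();print(((tgt(250,.013)-p[:2])/.6).round(4),((tgt(265,.013)-p[:2])/.6).round(4))
```

```text
tcp [0.4772 0.0567 0.0461] tool L 250.21 polar 0.0661 238.9 f [-1.5  3.3  1.3]
[-0.0004  0.    ] [ 0.0239 -0.0156]
```

>>> drive_tool:
  commands:
    - [0.0061, -0.0048, 0, 0, 0, 0.089]
    - [0.0124, -0.0091, 0, 0, 0, 0.178]
    - [0.0191, -0.013, 0, 0, 0, 0.267]
    - [0.0239, -0.0156, 0, 0, 0, 0.333]
    - [0.0239, -0.0156, 0, 0, 0, 0.333]

```text
t: 12.7
tool_pos: [0.4924, 0.0466, 0.0462]
eef_rot: [0.12, 0.993, -0.0, 0.0]
ft_force: [0.1, 0.6, 0.5]
opening: 0.003
grasp_force: 0.0
```

Run:
```python
from lev import *
p,L=now()
im=optics.capture("top")
cv2.imwrite("pics/t3.png",cv2.convertScaleAbs(cv2.resize(im[170:320,180:400],None,fx=3.6,fy=3.6,interpolation=cv2.INTER_CUBIC),alpha=1.5,beta=10))
im=optics.capture("side")
cv2.imwrite("pics/s3.png",cv2.resize(im[180:400,170:460],None,fx=2.7,fy=2.7))
```

```text
tcp [0.4924 0.0466 0.0462] tool L 265.11 polar 0.0666 254.7 f [0.1 0.6 0.5]
```

View pics/s3.png

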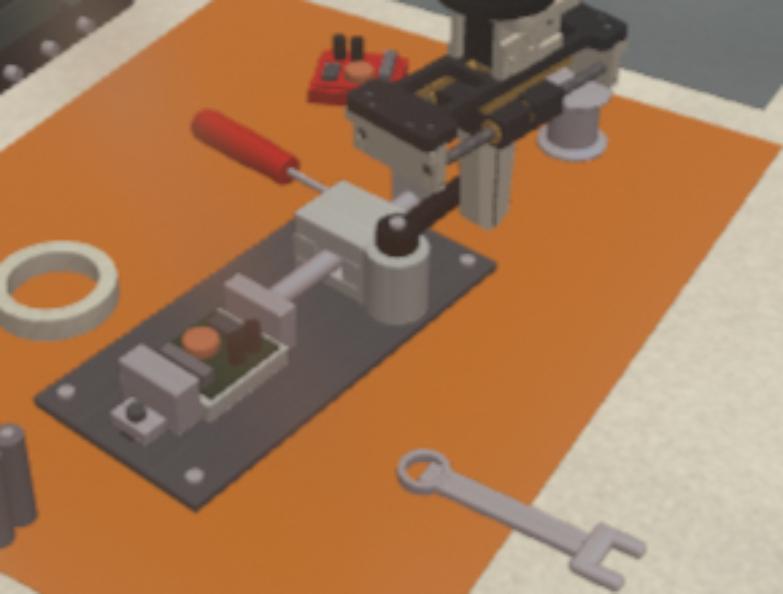

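The lever has snapped away from the fingers (force is about 0) and points along the rod from (397,232). I back off, lift and check.

>>> drive_tool:
  commands:
    - [-0.02, 0.003, 0, 0, 0, 0]
    - [-0.049, 0.008, 0, 0, 0, 0]
    - [-0.049, 0.008, 0, 0, 0, 0]
    - [-0.049, 0.008, 0, 0, 0, 0]
    - [-0.049, 0.008, 0, 0, 0, 0]

```text
t: 13.22
tool_pos: [0.4633, 0.0516, 0.0463]
eef_rot: [0.121, 0.993, 0.0, 0.001]
ft_force: [0.1, -0.4, -0.6]
opening: 0.003
grasp_force: 0.0
```

>>> drive_tool:
  commands:
    - [0, 0, 0.06, 0, 0, 0]
    - [0, 0, 0.12, 0, 0, 0]
    - [0, 0, 0.18, 0, 0, 0]
    - [-0.1, -0.1, 0.2, 0, 0, 0]
    - [-0.15, -0.15, 0.2, 0, 0, 0]

```text
t: 13.63
tool_pos: [0.4068, -0.0072, 0.1666]
eef_rot: [0.12, 0.993, -0.0, 0.003]
ft_force: [-0.4, -1.2, 0.4]
opening: 0.008
grasp_force: 0.0
```

>>> drive_tool:
  commands:
    - [-0.06, -0.06, 0, 0, 0, 0]
    - [-0.12, -0.12, 0, 0, 0, 0]
    - [-0.14, -0.2, 0, 0, 0, 0]
    - [-0.14, -0.26, 0, 0, 0, 0]
    - [-0.14, -0.3, 0, 0, 0, 0]

```text
t: 14.05
tool_pos: [0.3195, -0.1892, 0.1638]
eef_rot: [0.121, 0.993, -0.001, 0.001]
ft_force: [1.3, 1.3, 1.3]
opening: 0.005
grasp_force: 0.0
```

Run:
```python
from lev import *
now()
im=optics.capture("top")
cv2.imwrite("pics/t4.png",cv2.convertScaleAbs(cv2.resize(im[170:320,180:400],None,fx=3.6,fy=3.6,interpolation=cv2.INTER_CUBIC),alpha=1.5,beta=10))
```

```text
tcp [ 0.3195 -0.1892  0.1638] tool L 264.96 polar 0.3578 244.8 f [1.3 1.3 1.3]
```

View pics/t4.png

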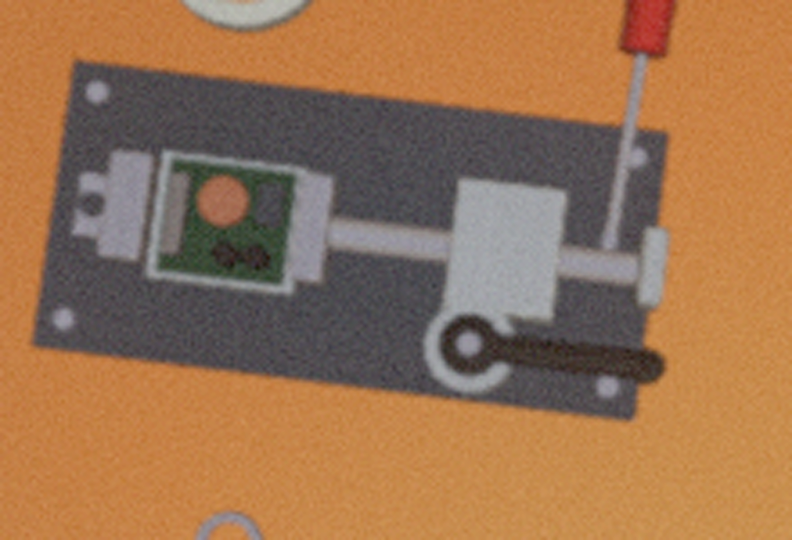

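The lever runs from (468,343) to (650,366), parallel to the rod, so it is at its stop. The module sits square between the jaws and nothing else has moved, so I hand in the job.

```bash
python3 -c "
from rig import workorder
print(workorder.sign_off())"
```

```text
the job is handed in; nothing more can be done
None
```

I handed the job in at about 14 s of the 64 s allowed. The module is pressed square against the far jaw, the cam lever is over centre at its stop by the last picture, and the arm is clear of everything. The sign-off returned no verdict.

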